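# Square the bonding press down on two glued housings

### The arm

A 6-joint arm with a two-finger parallel gripper is mounted at the origin on the work surface. World frame = base frame: x ahead of the robot, y to its left, z up, the work surface at z = 0. Lengths are in m, angles in rad, forces in N, time in s.
With the tool pointing down it reaches from about 0.275 to 0.725 m from the base axis. Payload 15.9 kg.
Tool frame: the origin (TCP) lies on the mounting face of the last link; the fingertips stand bot.tip_reach ahead of it and the grasp point (between the pads) lies 155 mm ahead of it (bot.tip_reach is the distance from the TCP to the fingertips, in m); z points along the fingers, y is the direction in which the jaws open and shut (so a half turn about z gives the same grasp; the last joint's range is limited). The gripper opens to 85 mm and grips with 20 to 120 N. Pads are 22 mm wide; open, the fingers measure 114 mm over their backs; the gripper's body (76 mm by 85 mm) begins 54 mm behind the grasp point. The pads swing forward as they close: fully open they stand 13 mm farther back than shut.
Start: joints at [1.277, 0.213, -0.034, 1.323, 0, 1.571], TCP at [0.145, 0.479, 0.405] pointing down, gripper open.
Joint ranges: [-2.98, 2.98], [-0.74, 1.72], [-1.14, 1.35], [-2.1, 2.04], [-1.57, 1.44], [-3.14, 3.14]. Speed limits (rad/s): [1.89, 1.89, 2.39, 2.57, 3.14, 3.14].

### API

Orientations are given as a unit quaternion [x, y, z, w].
In Python, from workcell import monitor, optics, workorder, bot gives the robot as it stands.
- The arm moves only by the tool drive_tool, never from a script. Its argument "moves" is one flat list of numbers, 7 for each row, row after row: the shift along the tool's x, y, z in m, then the turn, a rotation vector about the tool's x, y, z in degrees, then the opening, from 0 (shut) to 1 (fully open). In form: [x, y, z, wx, wy, wz, fingers, x, y, z, wx, wy, wz, fingers, ...]. A call has 1 to 8 rows; each row shifts and turns the commanded pose from where the row before left it, along the tool's axes as they then stand; what a row does not reach is not made up. A row lasts 1/12 s, in which the tool goes at most 41.7 mm and 7.16 degrees, less where a joint would pass 70% of its speed; a pose out of reach is approached as far as the arm can. A call with a gripper value outside its range is refused whole. The fingers move at their own pace and stop on an object; "grip_force" is the grip in N (left out, the last holds). Time passes only in rows, so rows that do not move let the fingers close. It gives the time, the measured TCP pose, the force and the opening at its end, in the units of the state.
- monitor.observe(): the state, without advancing time (a new reading comes with each control period).
- optics.snapshot(name): name is "side" or "top"; returns a dict with "frame" (400x640x3 uint8, red, green, blue), "camera_matrix" (3x3 intrinsics, pixels), "extrinsics" (4x4, takes a point from camera to world coordinates). Camera axes: x right, y down, z forward; pixel columns grow to the right and rows downward; lengths in m; the calibration is good to about 2 mm. A picture is of the moment at which its call begins. There is no depth.
- workorder.hand_in(): hands the job in, once; it reports no verdict.
The state is a dict: "time": time; "joint_pos": joint angles; "qvel": joint speeds; "joint_torque": joint torques, N m; "eef_pos": TCP position; "tool_rot": TCP orientation; "wrist_force": force on the tool from outside, world axes, zero at the start; "moment": the same for the moment, N m; "gripper_width": opening from 0.0 (shut) to 1.0 (fully open).
Only numpy, scipy, OpenCV 4.12 (cv2) and the standard library are available. Lean on these libraries where they do the work, as an engineer would, in place of code of your own. Each camera call takes 0.05 s, during which the arm holds its last target. There are 200 camera calls.

### The job

Slide the white pallet carrying the two housings forward under the crossbar until it meets the back stop. Then lower the crossbar by turning the two knobs clockwise alternately, a little at a time so that neither knob is ever more than about a quarter turn ahead of the other, until both sprung feet press their housing with about 50 N each. Let go, leave the press clamped and the bar square, and leave the spare housing and the glue bottle standing where they are.

Things in the scene. Friction and masses are not known exactly. Their poses are not given: they have to be found in the camera images.
- press: Fixed twin-screw bonding press, aluminium base 240 (x) by 250 (y) by 15 mm, turned by up to 0.3 rad. Origin at table level midway between the upright screws (12 mm thick, at y = +80 and -80 mm); x points away from the loading side into the press, y to the left screw. The pallet slides along +x, 1.5 mm play to each side rail. The knobs are the highest parts, tops at z = 175 mm.
- pallet: Loose white pallet on the press's base plate, between its rails: 150 (x) by 130 (y) by 12 mm, about 0.35 kg, axes along the press's. Origin on its underside, midway between its two nests. Upright blue grip block: 14 (x) by 44 (y) mm, centre at pallet x = -95 mm, z = 12 to 52 mm. Home against the back stop its origin is at press x = 0, y = 0, z = 15 mm; it starts 30 to 70 mm short.
- housing_left: Loose glued housing, black with a white lid, 38 by 33 by 28 mm, 60 g, sitting in the pallet's left nest (pallet y = +45 mm). Origin at the centre of its underside, z up.
- housing_right: The same in the right nest (pallet y = -45 mm).
- crossbar: White crossbar 40 (x) by 205 (y) by 24 mm carried by the two screws. Origin at the middle of its underside, 89.5 mm above the table with both knobs at 0; y along the bar, z upright when it is square. Turning a knob clockwise lowers the bar at that screw by 4 mm per rad (25 mm per turn).
- knob_left (a joint): Left knob's angle, rad, growing clockwise from above (lowers the bar), 0 to 5.5; starts at 0. Pressing torque: 0.004 N m per newton on the feet (78% near foot, 22% far foot), so 0.2 N m with 50 N on both. Turning on takes that plus 0.35 N m friction; standing still, the felt torque lies anywhere within 0.35 of it. Screws stay where left. Bar square when both knobs read alike.
- knob_right (a joint): Angle of the right knob, the same in every way.
- knob_left_grip (a point): Point to grip the left knob, on its axis, 168 mm above the table. The knob is a black bar 64 mm long, 14 mm wide, 30 mm high (z = 145 to 175 mm) with a blue mark near one end; at joint value 0 it lies along the press's x axis with the mark on the +x end, and it turns clockwise from above as the value grows.
- knob_right_grip (a point): The same for the right knob (orange mark), at press x = 0, y = -80 mm.
- spare_housing: Spare housing, 38 by 33 by 28 mm, standing on the table to the right of the press. Bystander. Origin at the centre of its underside.
- glue_bottle: White bottle with a blue cap, 30 mm wide, 95 mm tall, standing on the table to the left of the press. Bystander. Origin at the centre of its underside.
- feet_mid (a point): Point on the crossbar's underside midway between two round sprung rubber feet (26 mm wide, at bar y = +45 and -45 mm). How far they reach below the bar is not measured: it varies by up to 7 mm, and 1.5 mm from left to right. With both knobs level they first touch at a reading from 1.05 to 2.8 rad; from there each foot's force grows by about 100 N per rad turned on both knobs.
There are look-alikes about, which are no part of the job. Leave any red look-alike of the pallet alone.

How it is judged:
On the way, in this order (a step that is already met when the one before it is completed fails the run):
1. the pallet is home against the back stop, with no foot pressing yet (x of pallet in the frame of press above -0.003 m and contact force between crossbar and housing_left below 2 N and contact force between crossbar and housing_right below 2 N), for 0.2 s.
2. both feet bear on their housings (contact force between crossbar and housing_left above 5 N and contact force between crossbar and housing_right above 5 N), for 0.2 s.
At the end, for the whole second after the job is handed in: The pallet is home against the back stop (within 3 mm), each foot presses its housing with 33 to 70 N, the crossbar leans less than 0.03 rad, and all is at rest (x of pallet in the frame of press above -0.003 m and contact force between crossbar and housing_left between 33 and 70 N and contact force between crossbar and housing_right between 33 and 70 N and angle between crossbar's own z axis and vertical below 0.03 rad and linear speed of pallet below 0.01 m/s); the robot touches nothing.
It fails at once if the crossbar racks: it leans more than 0.045 rad (one knob about 1.8 rad ahead of the other) (angle between crossbar's own z axis and vertical above 0.045 rad).
It fails at once if a housing is crushed: a foot presses it with more than 90 N (contact force between crossbar and housing_left above 90 N or contact force between crossbar and housing_right above 90 N).
It fails at once if a housing comes out of its nest (angle between any of housing_left, housing_right's own z axis and vertical above 0.25 rad).
It fails at once if the spare housing or the glue bottle is knocked or moved by more than 20 mm (distance of any of spare_housing, glue_bottle from where it was at the start of the episode above 0.02 m or angle between glue_bottle's own z axis and vertical above 0.5 rad).
It also fails if it takes over 72 s, if anything falls off the work surface, if the arm or the gripper's body presses on something with over 40 N, if the wrist force passes 120 N, or if a joint passes its speed limit or range.

## Working session

There is one attempt and no reset: what is moved stays moved. The work goes in short steps, Python scripts to look and compute and a tool call to move; the robot and the scene stay as the last step left them, time stands still between calls to the robot, and variables do not carry over. Pictures are saved under pics/ and viewed, about 8 in all and at most 12, crops included, and the job is handed in when it is done.

Besides the shell and the picture viewer there is one more tool, called after "Call:" in YAML: its name, and indented under it one key for each argument. drive_tool: Moves the arm, as the interface text tells. Its arguments: {"type":"object","properties":{"moves":{"type":"array"},"grip_force":{"type":"number"}},"required":["moves"]}

```bash
mkdir -p pics; ls
python3 - <<'E'
from workcell import monitor, optics, bot
import cv2, numpy as np
print(monitor.observe(), bot.tip_reach)
for n in("top","side"):
    s=optics.snapshot(n); cv2.imwrite(f"pics/{n}0.png",s["frame"][:,:,::-1]); print(n,s["camera_matrix"].tolist(),s["extrinsics"].round(4).tolist())
E
```

```text
pics
{'time': 0.0, 'joint_pos': array([ 1.27698475e+00,  2.13364504e-01, -3.50448555e-02,  1.32351116e+00,
       -2.98144768e-05,  1.57080705e+00]), 'qvel': array([-5.53979560e-05, -3.65996907e-04,  8.23103370e-04,  1.52144384e-03,
        2.88636406e-04, -2.05973590e-04]), 'joint_torque': array([ 2.77399871e-03, -6.86160922e+01,  4.87120950e+01,  1.74495508e-02,
        2.91544502e-04,  4.12145369e-05]), 'eef_pos': array([0.14476339, 0.47843364, 0.40421754]), 'tool_rot': array([ 1.46383223e-01,  9.89227798e-01, -5.58225884e-04, -6.75290873e-05]), 'wrist_force': array([0.50597659, 0.16287522, 0.03366478]), 'moment': array([ 0.01881994, -0.03429601, -0.03294447]), 'gripper_width': 0.9990015273508405} 0.1734
top [[407.3537651886403, 0.0, 312.10667711367256], [0.0, 407.3537651886403, 202.32898777336067], [0.0, 0.0, 1.0]] [[0.0045, -0.9978, 0.0667, 0.4342], [-1.0, -0.0047, -0.0021, 0.0443], [0.0024, -0.0667, -0.9978, 1.0475], [0.0, 0.0, 0.0, 1.0]]
side [[438.50948925744615, 0.0, 313.3755423950512], [0.0, 438.50948925744615, 201.04165778841258], [0.0, 0.0, 1.0]] [[0.69, -0.4986, 0.5248, -0.0351], [-0.7238, -0.4683, 0.5067, -0.4692], [-0.0069, -0.7295, -0.684, 0.7946], [0.0, 0.0, 0.0, 1.0]]
```

View pics/top0.png

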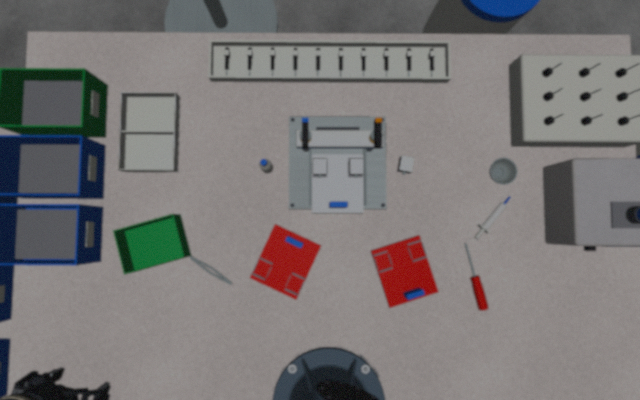

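View pics/side0.png

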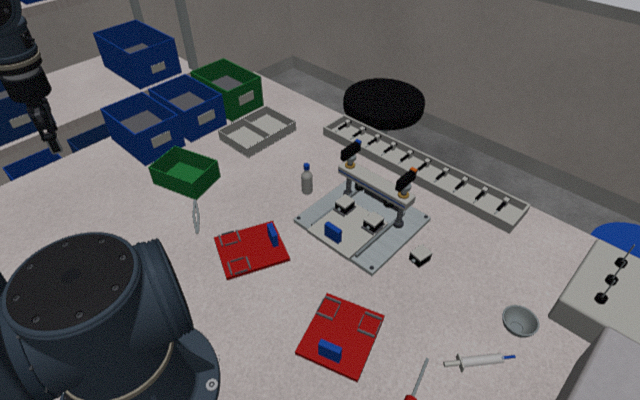

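The top view shows the press at about (338,163), with the white pallet under the crossbar and its blue block at (339,205). Two red look-alike pallets sit at (286,262) and (405,270). The white one on the base plate fits the description. The bottle is at (265,165) and the spare housing at (406,164). I'll confirm in one crop.

Run:
```python
import cv2
i=cv2.imread("pics/top0.png")[105:220,255:415]
cv2.imwrite("pics/c0.png",cv2.resize(i,None,fx=5,fy=5,interpolation=cv2.INTER_CUBIC))
```

```text
(no output)
```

View pics/c0.png

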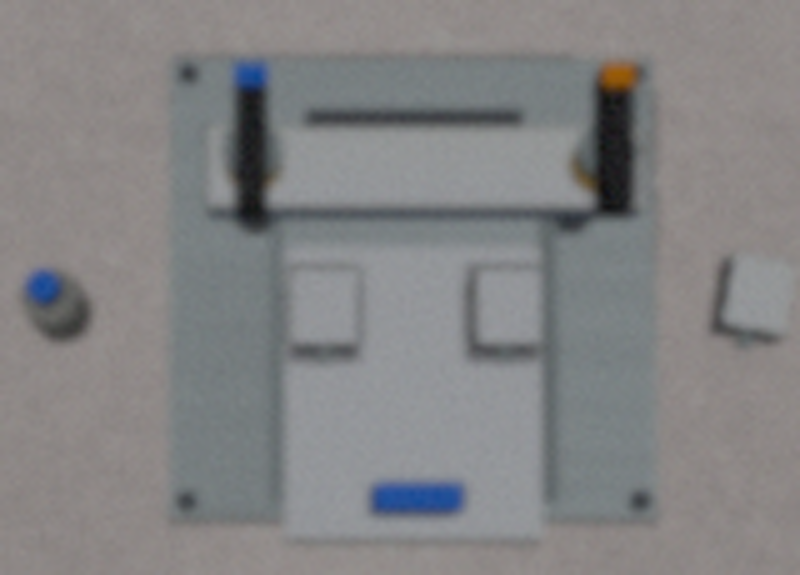

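The crop confirms it. The white pallet has its blue block at crop (417,497). The knobs have a blue mark at (251,75) and an orange mark at (617,75), and the press is nearly unrotated.

```bash
cat > h.py <<'E'
import numpy as np, cv2
K=np.array([[407.3537651886403,0,312.10667711367256],[0,407.3537651886403,202.32898777336067],[0,0,1]])
def ray(s,u,v,z):
    E=np.array(s["extrinsics"]); d=E[:3,:3]@np.linalg.solve(np.array(s["camera_matrix"]),[u,v,1]); return E[:3,3]+d*(z-E[2,3])/d[2]
def proj(s,p):
    E=np.linalg.inv(s["extrinsics"]); c=E[:3,:3]@np.array(p)+E[:3,3]; q=s["camera_matrix"]@c; return q[:2]/q[2]
E
python3 - <<'E'
from h import *
from workcell import optics
s=optics.snapshot("top")
P={'TL':(172,58,.015),'TR':(655,60,.015),'BR':(658,521,.015),'BL':(170,521,.015),
'b1':(188,73,.015),'b2':(641,73,.015),'b3':(187,500,.015),'b4':(641,500,.015),
'kLtop':(251,64,.175),'kRtop':(618,64,.175),'kLbot':(251,218,.175),'kRbot':(615,210,.175),
'barTL':(212,128,.1135),'barBR':(590,212,.1135),'barBL':(208,212,.1135),
'g1':(373,485,.067),'g2':(463,485,.067),'g3':(463,511,.067),'g4':(373,511,.067),'spare':(757,293,.028),'bottlecap':(43,286,.095),
'palBL':(285,540,.027),'palBR':(543,540,.027)}
for k,(u,v,z) in P.items(): print(k,ray(s,255+u/5-.4,105+v/5-.4,z).round(4))
E
```

```text
TL [0.7254 0.1027 0.015 ]
TR [ 0.7256 -0.1463  0.015 ]
BR [ 0.4877 -0.146   0.015 ]
BL [0.4865 0.1017 0.015 ]
b1 [0.7176 0.0944 0.015 ]
b2 [ 0.7188 -0.139   0.015 ]
b3 [0.4973 0.0932 0.015 ]
b4 [ 0.4983 -0.1374  0.015 ]
kLtop [0.6778 0.0592 0.175 ]
kRtop [ 0.6786 -0.1006  0.175 ]
kLbot [0.61   0.0589 0.175 ]
kRbot [ 0.6143 -0.0989  0.175 ]
barTL [0.6646 0.0783 0.1135]
barBR [ 0.626  -0.0974  0.1135]
barBL [0.6251 0.0798 0.1135]
g1 [0.5017 0.001  0.067 ]
g2 [ 0.5019 -0.0424  0.067 ]
g3 [ 0.4894 -0.0424  0.067 ]
g4 [0.4892 0.001  0.067 ]
spare [ 0.6026 -0.1945  0.028 ]
bottlecap [0.5932 0.1581 0.095 ]
palBL [0.4767 0.0433 0.027 ]
palBR [ 0.4773 -0.086   0.027 ]
```

Call:
drive_tool:
  moves: [0,0,0,0,0,-5.6,0,0,0,0,0,0,-5.6,0,0,0,0,0,0,-5.6,0,-0.02,-0.033,0,0,0,0,0,-0.02,-0.033,0,0,0,0,0,-0.02,-0.033,0,0,0,0,0,-0.02,-0.033,0,0,0,0,0,-0.02,-0.033,0,0,0,0,0]
  grip_force: 100

```text
time: 0.82
eef_pos: [0.245, 0.3118, 0.4045]
tool_rot: [-0.0, 1.0, -0.0, -0.0]
wrist_force: [1.2, 0.2, -0.6]
gripper_width: 0.0
```

Call:
drive_tool:
  moves: [-0.02,-0.033,0,0,0,0,0,-0.02,-0.033,0,0,0,0,0,-0.02,-0.033,0,0,0,0,0,-0.02,-0.033,0,0,0,0,0,-0.02,-0.033,0,0,0,0,0,-0.02,-0.033,0,0,0,0,0,-0.02,-0.033,0.02,0,0,0,0,-0.02,-0.033,0.02,0,0,0,0]

```text
time: 1.48
eef_pos: [0.4037, 0.0502, 0.3665]
tool_rot: [0.0, 1.0, 0.0, 0.001]
wrist_force: [0.7, 2.2, 0.5]
gripper_width: -0.003
```

Call:
drive_tool:
  moves: [-0.024,-0.033,0,0,0,0,0,-0.024,-0.033,0,0,0,0,0,0,0,0.04,0,0,0,0,0,0,0.04,0,0,0,0,0,0,0.038,0,0,0,0,0,0,0.02,0,0,0,0,0,0,0.018,0,0,0,0,0,0,0,0,0,0,0]

```text
time: 2.15
eef_pos: [0.4493, -0.0139, 0.2072]
tool_rot: [0.0, 1.0, 0.0, -0.003]
wrist_force: [-1.6, 0.1, -1.0]
gripper_width: -0.002
```

Run:
```python
from workcell import monitor, optics
import cv2
o=monitor.observe(); print(o['eef_pos'],o['joint_pos'],o['wrist_force'],o['moment'])
s=optics.snapshot("side"); i=s["frame"][140:290,230:450,::-1]
cv2.imwrite("pics/s1.png",cv2.resize(i,None,fx=3.5,fy=3.5,interpolation=cv2.INTER_CUBIC))
```

```text
[ 0.44928647 -0.01389411  0.20724289] [-3.09176272e-02  2.53390261e-01 -5.13051849e-01  8.09661975e-01
  8.38938970e-06 -3.02050924e-02] [-1.62975245  0.09364348 -1.04974881] [-0.04056745  0.05047957  0.03985684]
```

View pics/s1.png

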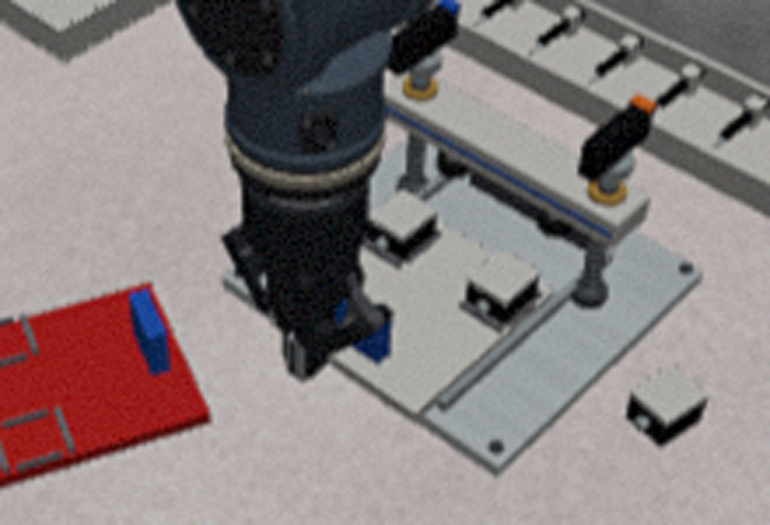

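The closed fingers (tip near crop (300,370)) stand behind the blue block (365,325), and the way ahead is clear. Pushing.

Call:
drive_tool:
  moves: [-0.01,-0.0065,0,0,0,0,0,-0.012,0,0,0,0,0,0,-0.008,0,0,0,0,0,0,-0.01,0,0,0,0,0,0,-0.01,0,0,0,0,0,0,-0.01,0,0,0,0,0,0,-0.008,0,0,0,0,0,0,-0.004,0,0,0,0,0,0]

```text
time: 2.87
eef_pos: [0.5237, -0.0203, 0.2111]
tool_rot: [0.0, 1.0, -0.0, 0.0]
wrist_force: [-5.2, 0.8, 4.3]
gripper_width: -0.001
```

Call:
drive_tool:
  moves: [-0.003,0,0,0,0,0,0,-0.002,0,0,0,0,0,0,0,0,0,0,0,0,0]

```text
time: 3.12
eef_pos: [0.528, -0.0204, 0.2105]
tool_rot: [0.0, 1.0, 0.0, 0.0]
wrist_force: [-0.1, -0.1, -0.1]
gripper_width: -0.002
```

Call:
drive_tool:
  moves: [-0.002,0,0,0,0,0,0,-0.002,0,0,0,0,0,0,0,0,0,0,0,0,0]

```text
time: 3.37
eef_pos: [0.532, -0.0205, 0.2104]
tool_rot: [0.0, 1.0, -0.0, 0.0]
wrist_force: [-1.0, -0.2, 0.4]
gripper_width: -0.002
```

Call:
drive_tool:
  moves: [-0.002,0,0,0,0,0,0,-0.001,0,0,0,0,0,0,0,0,0,0,0,0,0]

```text
time: 3.62
eef_pos: [0.5335, -0.0204, 0.21]
tool_rot: [0.0, 1.0, -0.0, -0.002]
wrist_force: [-17.5, -0.6, 10.2]
gripper_width: 0.001
```

Call:
drive_tool:
  moves: [-0.002,0,0,0,0,0,0,0,0,0,0,0,0,0]

```text
time: 3.78
eef_pos: [0.5342, -0.0205, 0.2095]
tool_rot: [0.0, 1.0, -0.0, -0.004]
wrist_force: [-29.1, -0.9, 18.7]
gripper_width: -0.003
```

Call:
drive_tool:
  moves: [0.022,0,0,0,0,0,0,0,0,-0.041,0,0,0,0,0,0,-0.041,0,0,0,0.3,0,0,-0.041,0,0,0,0.5,0,0,-0.042,0,0,0,0.5,0,0,0,0,0,0,0.5]

```text
time: 4.28
eef_pos: [0.5162, -0.0205, 0.3829]
tool_rot: [0.0, 1.0, -0.0, 0.005]
wrist_force: [1.8, 0.5, 0.8]
gripper_width: 0.499
```

Run:
```python
from workcell import monitor, optics
import cv2
o=monitor.observe(); print(o['eef_pos'],o['joint_pos'],o['wrist_force'],o['moment'])
a=optics.snapshot("top")["frame"][105:220,255:415,::-1]
b=optics.snapshot("side")["frame"][140:260,290:450,::-1]
f=lambda i:cv2.resize(i,(480,int(480*i.shape[0]/i.shape[1])),interpolation=cv2.INTER_CUBIC)
b=cv2.resize(b,(400,300),interpolation=cv2.INTER_CUBIC);a=cv2.resize(a,(400,288),interpolation=cv2.INTER_CUBIC)
a=cv2.copyMakeBorder(a,0,12,0,0,0)
cv2.imwrite("pics/m2.png",cv2.hconcat([a,b]))
```

```text
[ 0.51624966 -0.02048635  0.38290207] [-3.96723066e-02  2.45542579e-01 -4.77086788e-02  1.26654724e+00
  3.66826458e-05 -3.90905592e-02] [1.80644817 0.51341228 0.82397376] [-0.03339927 -0.0576203   0.0544847 ]
```

View pics/m2.png

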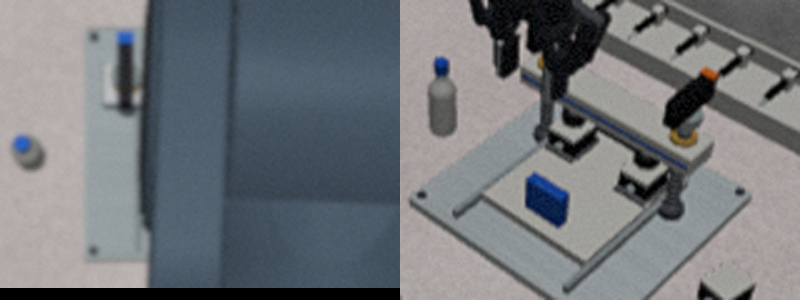

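The pallet is home. The housings at right-panel (570,135) and (645,180) sit under the feet, and the bottle and spare are untouched. Next, the left knob.

Call:
drive_tool:
  moves: [-0.033,0.02,0,0,0,0,0.5,-0.033,0.02,0,0,0,0,0.5,-0.033,0.02,0,0,0,0,0.5,-0.0305,0.02,0,0,0,0,0.5,0,0,0,0,0,0,0.5,0,0,0,0,0,0,0.5]

```text
time: 4.88
eef_pos: [0.6455, 0.0606, 0.3721]
tool_rot: [-0.0, 1.0, -0.0, -0.002]
wrist_force: [0.0, 0.0, 0.5]
gripper_width: 0.501
```

Run:
```python
from workcell import monitor, optics
import cv2
o=monitor.observe(); print(o['eef_pos'],o['joint_pos'],o['wrist_force'],o['moment'])
b=optics.snapshot("side")["frame"][110:240,290:450,::-1]
cv2.imwrite("pics/m3.png",cv2.resize(b,None,fx=4,fy=4,interpolation=cv2.INTER_CUBIC))
```

```text
[0.64551092 0.06057118 0.37207564] [9.35599260e-02 5.42044882e-01 3.60215666e-01 1.39217178e+00
 2.71333969e-06 9.26411694e-02] [0.009575   0.00827273 0.47816539] [-0.03117268  0.0049336  -0.07722479]
```

View pics/m3.png

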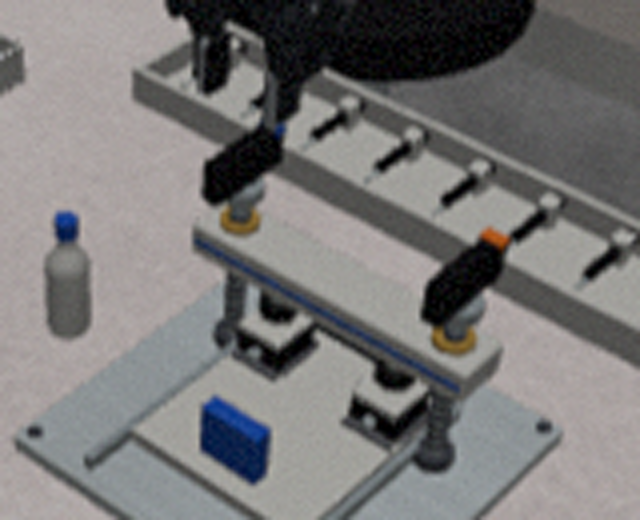

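The fingers (crop (210,85) and (285,120)) straddle the left knob (243,165) from above. Descending and closing.

Call:
drive_tool:
  moves: [0,-0.001,0.035,0,0,0,0.5,0,0,0.014,0,0,0,0.5,0,0,0,0,0,0,0.0,0,0,0,0,0,0,0,0,0,0,0,0,0,0,0,0,0,0,0,0,0]
  grip_force: 80

```text
time: 5.43
eef_pos: [0.6437, 0.0588, 0.3271]
tool_rot: [0.0, 1.0, 0.001, -0.0]
wrist_force: [-5.0, 6.3, -5.7]
gripper_width: 0.142
```

```bash
cat > st.py <<'E'
from workcell import monitor
import numpy as np
o=monitor.observe(); q=o['tool_rot']
a=2*np.arctan2(q[0],q[1])   # cw yaw of tool vs knob 0
print(o['time'],o['eef_pos'].round(4),'yaw',round(float(a),4),'j6',o['joint_pos'][5].round(3),'F',o['wrist_force'].round(2),'M',o['moment'].round(3),'g',round(o['gripper_width'],3))
E
python3 st.py
```

```text
5.4333 [0.6437 0.0588 0.3271] yaw 0.0001 j6 0.091 F [-5.    6.27 -5.7 ] M [0.867 1.037 0.232] g 0.142
```

Call:
drive_tool:
  moves: [0,0,0,0,0,7,0,0,0,0,0,0,7,0,0,0,0,0,0,7,0,0,0,0,0,0,7,0]

```text
time: 5.77
eef_pos: [0.6438, 0.0594, 0.3271]
tool_rot: [0.245, 0.97, 0.001, -0.0]
wrist_force: [-2.2, 13.8, -6.4]
gripper_width: 0.145
```

```bash
python3 st.py
```

```text
5.7667 [0.6438 0.0594 0.3271] yaw 0.494 j6 0.585 F [-2.17 13.83 -6.44] M [2.358 0.78  0.325] g 0.145
```

Call:
drive_tool:
  moves: [0,0,0,0,0,7,0,0,0,0,0,0,7,0,0,0,0,0,0,2,0,0,0,0,0,0,2,0]

```text
time: 6.1
eef_pos: [0.644, 0.0598, 0.3271]
tool_rot: [0.391, 0.92, 0.002, -0.001]
wrist_force: [-0.7, 15.5, -7.5]
gripper_width: 0.144
```

```bash
python3 st.py
```

```text
6.1 [0.644  0.0598 0.3271] yaw 0.8042 j6 0.896 F [-0.66 15.48 -7.54] M [2.885 0.429 0.357] g 0.144
```

Call:
drive_tool:
  moves: [0,0,0,0,0,0,0.4,0,0,0,0,0,0,0.4,0,0,0,0,0,0,0.4,0,0,-0.025,0,0,0,0.5,0,0,-0.02,0,0,0,0.5,0,0,0,0,0,-7,0.5,0,0,0,0,0,-7,0.5,0,0,0,0,0,-7,0.5]

```text
time: 6.77
eef_pos: [0.6445, 0.0582, 0.3724]
tool_rot: [0.214, 0.977, 0.0, 0.001]
wrist_force: [-1.0, -1.2, 0.0]
gripper_width: 0.501
```

Call:
drive_tool:
  moves: [0,0,0,0,0,-7,0.5,0,0,0,0,0,-7,0.5,0,0,0,0,0,-7,0.5,0,0,0,0,0,-4,0.5,0,-0.04,0,0,0,0,0.5,0,-0.04,0,0,0,0,0.5,0,-0.04,0,0,0,0,0.5,0,-0.04,0,0,0,0,0.5]

```text
time: 7.43
eef_pos: [0.6439, -0.1034, 0.3721]
tool_rot: [-0.0, 1.0, -0.0, 0.001]
wrist_force: [0.4, 0.3, -0.7]
gripper_width: 0.501
```

Call:
drive_tool:
  moves: [0,0,0,0,0,0,0.5,0,0,0,0,0,0,0.5,0,0,0,0,0,0,0.5]

```text
time: 7.68
eef_pos: [0.6442, -0.1018, 0.3716]
tool_rot: [0.001, 1.0, -0.0, 0.0]
wrist_force: [-0.3, 0.4, -0.1]
gripper_width: 0.503
```

```bash
python3 st.py
python3 - <<'E'
from workcell import optics
import cv2
b=optics.snapshot("side")["frame"][110:240,290:450,::-1]
cv2.imwrite("pics/m4.png",cv2.resize(b,None,fx=4,fy=4,interpolation=cv2.INTER_CUBIC))
E
```

```text
7.6833 [ 0.6442 -0.1018  0.3716] yaw 0.0013 j6 -0.156 F [-0.32  0.38 -0.09] M [ 0.023  0.01  -0.009] g 0.503
```

View pics/m4.png

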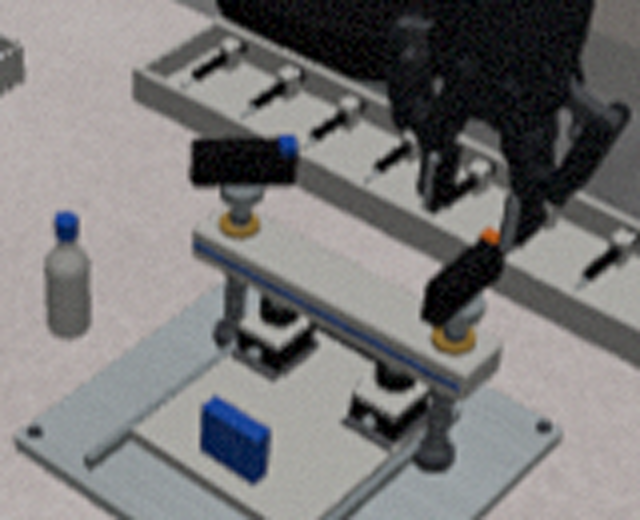

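The left knob turned clockwise (mark now at crop (288,147)), and the fingers are above the right knob. I see little movement of the bar's left end, so I'll check that numerically.

Run:
```python
import cv2,numpy as np
a,b=[cv2.imread(f"pics/m{k}.png",0).astype(np.float32) for k in(3,4)]
for n,(x0,x1,y0,y1) in dict(left=(190,240,195,275),midleft=(225,300,225,310),mid=(300,370,250,350),right=(380,430,300,370),base=(60,180,380,470)).items():
    print(n,cv2.phaseCorrelate(a[y0:y1,x0:x1].copy(),b[y0:y1,x0:x1].copy(),cv2.createHanningWindow((x1-x0,y1-y0),cv2.CV_32F)))
```

```text
left ((0.06649923311585937, 4.411795010150101), 0.46947637748718263)
midleft ((0.5469922754743592, 4.155051184729473), 0.49228940893102574)
mid ((-0.05527277801071051, 0.07377435148687539), 0.5314045357704162)
right ((0.12989469313175306, -0.12217485579236609), 0.5947700505786472)
base ((0.08633695865830049, 0.008861905109704082), 0.5858117439128735)
```

The bar's left end did drop, by about 4 px in the crop. Right knob next.

Call:
drive_tool:
  moves: [0,0.0015,0.035,0,0,0,0.5,0,0,0.014,0,0,0,0.5,0,0,0,0,0,0,0.0,0,0,0,0,0,0,0,0,0,0,0,0,0,0,0,0,0,0,0,0,0]

```text
time: 8.23
eef_pos: [0.6443, -0.1001, 0.323]
tool_rot: [0.0, 1.0, -0.001, -0.0]
wrist_force: [-1.7, -6.9, -8.0]
gripper_width: 0.146
```

Call:
drive_tool:
  moves: [0,0,0,0,0,7,0,0,0,0,0,0,7,0,0,0,0,0,0,7,0,0,0,0,0,0,7,0,0,0,0,0,0,7,0,0,0,0,0,0,7,0,0,0,0,0,0,2,0,0,0,0,0,0,2,0]

```text
time: 8.9
eef_pos: [0.6448, -0.0992, 0.3231]
tool_rot: [0.392, 0.92, 0.001, 0.0]
wrist_force: [2.4, 1.6, -10.2]
gripper_width: 0.145
```

```bash
python3 st.py
```

```text
8.9 [ 0.6448 -0.0992  0.3231] yaw 0.8045 j6 0.652 F [  2.43   1.6  -10.22] M [ 0.76  -0.865  0.307] g 0.145
```

Call:
drive_tool:
  moves: [0,0,0,0,0,5,0,0,0,0,0,0,5,0,0,0,0,0,0,2,0,0,0,0,0,0,2,0]

```text
time: 9.23
eef_pos: [0.645, -0.099, 0.3231]
tool_rot: [0.5, 0.866, 0.001, 0.001]
wrist_force: [6.2, 4.3, -13.0]
gripper_width: 0.148
```

```bash
python3 st.py
```

```text
9.2333 [ 0.645  -0.099   0.3231] yaw 1.0483 j6 0.896 F [  6.21   4.35 -12.95] M [ 0.972 -1.513  0.381] g 0.148
```

Call:
drive_tool:
  moves: [0,0,0,0,0,5,0,0,0,0,0,0,5,0,0,0,0,0,0,2,0,0,0,0,0,0,2,0]

```text
time: 9.57
eef_pos: [0.6453, -0.0989, 0.3231]
tool_rot: [0.602, 0.798, 0.001, 0.001]
wrist_force: [9.1, 4.4, -13.6]
gripper_width: 0.146
```

```bash
python3 st.py
```

```text
9.5667 [ 0.6453 -0.0989  0.3231] yaw 1.2926 j6 1.14 F [  9.08   4.44 -13.63] M [ 1.091 -2.264  0.364] g 0.146
```

Call:
drive_tool:
  moves: [0,0,0,0,0,0,0.4,0,0,0,0,0,0,0.4,0,0,0,0,0,0,0.4,0,0,-0.025,0,0,0,0.5,0,0,-0.02,0,0,0,0.5,0,0,0,0,0,-7,0.5,0,0,0,0,0,-7,0.5,0,0,0,0,0,-7,0.5]

```text
time: 10.23
eef_pos: [0.6444, -0.1, 0.3683]
tool_rot: [0.443, 0.896, 0.0, 0.001]
wrist_force: [-0.6, -0.4, -0.3]
gripper_width: 0.504
```

Call:
drive_tool:
  moves: [0,0,0,0,0,-7,0.5,0.029,0.028,0,0,0,0,0.5,0.029,0.028,0,0,0,0,0.5,0.029,0.028,0,0,0,0,0.5,0.028,0.027,0,0,0,0,0.5,0,0,0,0,0,0,0.5,0,0,0,0,0,0,0.5,0,0,0,0,0,0,0.5]

```text
time: 10.9
eef_pos: [0.6444, 0.0597, 0.3676]
tool_rot: [0.391, 0.921, 0.0, 0.0]
wrist_force: [-0.1, -0.3, 0.5]
gripper_width: 0.503
```

```bash
python3 st.py
```

```text
10.9 [0.6444 0.0597 0.3676] yaw 0.8026 j6 0.895 F [-0.11 -0.26  0.49] M [-0.02   0.023 -0.045] g 0.503
```

Call:
drive_tool:
  moves: [0.0004,0.0008,0.0305,0,0,0,0.5,0,0,0.014,0,0,0,0.5,0,0,0,0,0,0,0.0,0,0,0,0,0,0,0,0,0,0,0,0,0,0,0,0,0,0,0,0,0]

```text
time: 11.4
eef_pos: [0.6449, 0.0599, 0.3236]
tool_rot: [0.391, 0.92, -0.0, 0.001]
wrist_force: [-0.8, -3.4, -1.0]
gripper_width: 0.147
```

Call:
drive_tool:
  moves: [0,0,0,0,0,6,0,0,0,0,0,0,6,0,0,0,0,0,0,6,0,0,0,0,0,0,5,0,0,0,0,0,0,2,0,0,0,0,0,0,2,0]

```text
time: 11.9
eef_pos: [0.645, 0.0602, 0.3236]
tool_rot: [0.596, 0.803, 0.0, 0.001]
wrist_force: [2.8, -3.2, -3.1]
gripper_width: 0.15
```

```bash
python3 st.py
```

```text
11.9 [0.645  0.0602 0.3236] yaw 1.2771 j6 1.37 F [ 2.85 -3.15 -3.12] M [-0.718 -0.137  0.301] g 0.15
```

Call:
drive_tool:
  moves: [0,0,0,0,0,5,0,0,0,0,0,0,2,0,0,0,0,0,0,2,0]

```text
time: 12.15
eef_pos: [0.6451, 0.0602, 0.3236]
tool_rot: [0.657, 0.754, 0.0, 0.001]
wrist_force: [3.4, -3.1, -3.2]
gripper_width: 0.147
```

```bash
python3 st.py
```

```text
12.15 [0.6451 0.0602 0.3236] yaw 1.434 j6 1.527 F [ 3.42 -3.06 -3.22] M [-0.681 -0.353  0.347] g 0.147
```

Call:
drive_tool:
  moves: [0,0,0,0,0,5,0,0,0,0,0,0,2,0,0,0,0,0,0,2,0]

```text
time: 12.4
eef_pos: [0.6452, 0.0602, 0.3236]
tool_rot: [0.714, 0.7, 0.001, 0.001]
wrist_force: [4.1, -2.2, -3.9]
gripper_width: 0.148
```

```bash
python3 st.py
```

```text
12.4 [0.6452 0.0602 0.3236] yaw 1.5912 j6 1.684 F [ 4.14 -2.19 -3.87] M [-0.659 -0.519  0.366] g 0.148
```

Call:
drive_tool:
  moves: [0,0,0,0,0,2,0,0,0,0,0,0,2,0,0,0,0,0,0,2,0]

```text
time: 12.65
eef_pos: [0.6452, 0.0602, 0.3236]
tool_rot: [0.75, 0.662, 0.001, 0.001]
wrist_force: [3.5, -3.7, -3.9]
gripper_width: 0.147
```

```bash
python3 st.py
```

```text
12.65 [0.6452 0.0602 0.3236] yaw 1.6955 j6 1.789 F [ 3.46 -3.73 -3.88] M [-0.604 -0.613  0.326] g 0.147
```

Call:
drive_tool:
  moves: [0,0,0,0,0,2,0,0,0,0,0,0,2,0,0,0,0,0,0,2,0]

```text
time: 12.9
eef_pos: [0.6453, 0.0602, 0.3236]
tool_rot: [0.783, 0.622, 0.001, 0.001]
wrist_force: [5.9, -2.3, -4.6]
gripper_width: 0.143
```

```bash
python3 st.py; sleep 0.3; python3 st.py
```

```text
12.9 [0.6453 0.0602 0.3236] yaw 1.8002 j6 1.893 F [ 5.92 -2.29 -4.63] M [-0.582 -0.752  0.363] g 0.143
12.9 [0.6453 0.0602 0.3236] yaw 1.8002 j6 1.893 F [ 5.92 -2.29 -4.63] M [-0.582 -0.752  0.363] g 0.143
```

Call:
drive_tool:
  moves: [0,0,0,0,0,0,0.4,0,0,0,0,0,0,0.4,0,0,0,0,0,0,0.4,0,0,-0.025,0,0,0,0.5,0,0,-0.02,0,0,0,0.5,0,0,0,0,0,-7,0.5,0,0,0,0,0,-7,0.5,0,0,0,0,0,-7,0.5]

```text
time: 13.57
eef_pos: [0.6448, 0.0607, 0.3684]
tool_rot: [0.654, 0.757, 0.001, 0.0]
wrist_force: [0.7, -0.2, -0.6]
gripper_width: 0.498
```

Call:
drive_tool:
  moves: [0,0,0,0,0,-7,0.5,0,0,0,0,0,-1,0.5,-0.0385,-0.011,0,0,0,0,0.5,-0.0385,-0.011,0,0,0,0,0.5,-0.0385,-0.011,0,0,0,0,0.5,-0.0385,-0.011,0,0,0,0,0.5,0,0,0,0,0,0,0.5,0,0,0,0,0,0,0.5]

```text
time: 14.23
eef_pos: [0.6445, -0.1017, 0.3677]
tool_rot: [0.605, 0.797, 0.0, 0.0]
wrist_force: [-0.4, 0.6, -0.4]
gripper_width: 0.501
```

```bash
python3 st.py
```

```text
14.2333 [ 0.6445 -0.1017  0.3677] yaw 1.2983 j6 1.142 F [-0.45  0.56 -0.39] M [ 0.013 -0.059 -0.009] g 0.501
```

Call:
drive_tool:
  moves: [0.0008,0.0008,0.0305,0,0,0,0.5,0,0,0.014,0,0,0,0.5,0,0,0,0,0,0,0.0,0,0,0,0,0,0,0,0,0,0,0,0,0,0,0,0,0,0,0,0,0]

```text
time: 14.73
eef_pos: [0.6454, -0.0978, 0.3241]
tool_rot: [0.602, 0.799, 0.0, 0.0]
wrist_force: [-3.2, 5.3, 0.4]
gripper_width: 0.15
```

Call:
drive_tool:
  moves: [0,0,0,0,0,6,0,0,0,0,0,0,6,0,0,0,0,0,0,6,0,0,0,0,0,0,2,0,0,0,0,0,0,2,0]

```text
time: 15.15
eef_pos: [0.6461, -0.0978, 0.3241]
tool_rot: [0.744, 0.668, 0.001, 0.001]
wrist_force: [6.2, 5.5, -5.4]
gripper_width: 0.143
```

```bash
python3 st.py
```

```text
15.15 [ 0.6461 -0.0978  0.3241] yaw 1.6776 j6 1.527 F [ 6.16  5.47 -5.44] M [ 1.082 -1.259  0.425] g 0.143
```

Call:
drive_tool:
  moves: [0,0,0,0,0,3,0,0,0,0,0,0,2,0,0,0,0,0,0,2,0]

```text
time: 15.4
eef_pos: [0.6463, -0.0978, 0.3241]
tool_rot: [0.783, 0.622, 0.002, 0.001]
wrist_force: [9.1, 5.1, -6.9]
gripper_width: 0.146
```

```bash
python3 st.py
```

```text
15.4 [ 0.6463 -0.0978  0.3241] yaw 1.7993 j6 1.649 F [ 9.09  5.1  -6.88] M [ 0.928 -1.781  0.512] g 0.146
```

Call:
drive_tool:
  moves: [0,0,0,0,0,3,0,0,0,0,0,0,2,0,0,0,0,0,0,2,0]

```text
time: 15.65
eef_pos: [0.6465, -0.0979, 0.3242]
tool_rot: [0.82, 0.573, 0.002, 0.001]
wrist_force: [11.5, 3.9, -7.6]
gripper_width: 0.147
```

```bash
python3 st.py
```

```text
15.65 [ 0.6465 -0.0979  0.3242] yaw 1.9215 j6 1.771 F [11.53  3.93 -7.63] M [ 0.841 -2.298  0.559] g 0.147
```

Call:
drive_tool:
  moves: [0,0,0,0,0,3,0,0,0,0,0,0,2,0,0,0,0,0,0,2,0]

```text
time: 15.9
eef_pos: [0.6468, -0.098, 0.3242]
tool_rot: [0.853, 0.522, 0.002, 0.001]
wrist_force: [14.0, 2.8, -10.3]
gripper_width: 0.152
```

```bash
python3 st.py
```

```text
15.9 [ 0.6468 -0.098   0.3242] yaw 2.0437 j6 1.893 F [ 14.01   2.83 -10.25] M [ 0.601 -2.823  0.565] g 0.152
```

Right-knob torque is rising, so the right foot is bearing. I'll turn back slowly, sampling as I go, to separate friction from load.

Call:
drive_tool:
  moves: [0,0,0,0,0,-2,0,0,0,0,0,0,-2,0]

```text
time: 16.07
eef_pos: [0.6466, -0.098, 0.3242]
tool_rot: [0.834, 0.552, 0.002, 0.001]
wrist_force: [12.3, 4.5, -8.9]
gripper_width: 0.144
```

```bash
python3 st.py
```

```text
16.0667 [ 0.6466 -0.098   0.3242] yaw 1.9714 j6 1.821 F [12.33  4.53 -8.9 ] M [ 0.853 -2.287 -0.231] g 0.144
```

Call:
drive_tool:
  moves: [0,0,0,0,0,-2,0]

```text
time: 16.15
eef_pos: [0.6466, -0.0979, 0.3242]
tool_rot: [0.824, 0.567, 0.002, 0.001]
wrist_force: [12.1, 5.5, -8.0]
gripper_width: 0.142
```

```bash
python3 st.py
```

```text
16.15 [ 0.6466 -0.0979  0.3242] yaw 1.936 j6 1.785 F [12.12  5.54 -7.98] M [ 0.915 -2.234 -0.219] g 0.142
```

Call:
drive_tool:
  moves: [0,0,0,0,0,-2,0]

```text
time: 16.23
eef_pos: [0.6465, -0.0979, 0.3242]
tool_rot: [0.814, 0.581, 0.002, 0.001]
wrist_force: [11.0, 4.4, -8.0]
gripper_width: 0.144
```

```bash
python3 st.py
```

```text
16.2333 [ 0.6465 -0.0979  0.3242] yaw 1.9011 j6 1.75 F [10.97  4.43 -7.98] M [ 1.018 -2.103 -0.261] g 0.144
```

Call:
drive_tool:
  moves: [0,0,0,0,0,-2,0]

```text
time: 16.32
eef_pos: [0.6465, -0.0979, 0.3242]
tool_rot: [0.803, 0.595, 0.002, 0.001]
wrist_force: [10.1, 5.4, -6.9]
gripper_width: 0.144
```

```bash
python3 st.py
```

```text
16.3167 [ 0.6465 -0.0979  0.3242] yaw 1.8662 j6 1.716 F [10.15  5.45 -6.9 ] M [ 1.037 -1.892 -0.225] g 0.144
```

Call:
drive_tool:
  moves: [0,0,0,0,0,-2,0]

```text
time: 16.4
eef_pos: [0.6464, -0.0979, 0.3242]
tool_rot: [0.793, 0.609, 0.002, 0.001]
wrist_force: [8.8, 5.2, -7.2]
gripper_width: 0.148
```

```bash
python3 st.py
```

```text
16.4 [ 0.6464 -0.0979  0.3242] yaw 1.8313 j6 1.681 F [ 8.76  5.23 -7.25] M [ 1.115 -1.798 -0.22 ] g 0.148
```

Call:
drive_tool:
  moves: [0,0,0,0,0,-2,0]

```text
time: 16.48
eef_pos: [0.6463, -0.0978, 0.3241]
tool_rot: [0.782, 0.623, 0.002, 0.001]
wrist_force: [8.1, 6.8, -5.9]
gripper_width: 0.149
```

```bash
python3 st.py
```

```text
16.4833 [ 0.6463 -0.0978  0.3241] yaw 1.7963 j6 1.646 F [ 8.08  6.78 -5.94] M [ 1.111 -1.578 -0.142] g 0.149
```

Call:
drive_tool:
  moves: [0,0,0,0,0,0,0.4,0,0,0,0,0,0,0.4,0,0,0,0,0,0,0.4,0,0,-0.025,0,0,0,0.5,0,0,-0.02,0,0,0,0.5,0,0,0,0,0,0,0.5]

```text
time: 16.98
eef_pos: [0.6457, -0.0987, 0.3726]
tool_rot: [0.783, 0.622, 0.002, 0.002]
wrist_force: [1.2, 0.7, 0.5]
gripper_width: 0.5
```

Call:
drive_tool:
  moves: [0.039,-0.009,0,0,0,0,0.5,0.039,-0.009,0,0,0,0,0.5,0.039,-0.009,0,0,0,0,0.5,0.039,-0.009,0,0,0,0,0.5,0,0,0,0,0,0,0.5,0,0,0,0,0,0,0.5,0,0,0,0,0,0,0.5,0,0,0,0,0,0,0.5]

```text
time: 17.65
eef_pos: [0.6454, 0.0607, 0.3681]
tool_rot: [0.783, 0.622, 0.0, 0.0]
wrist_force: [-0.1, 0.5, -0.6]
gripper_width: 0.503
```

```bash
python3 st.py;  python3 - <<'E'
from workcell import optics
import cv2
b=optics.snapshot("side")["frame"][110:240,290:450,::-1]
cv2.imwrite("pics/m5.png",cv2.resize(b,None,fx=4,fy=4,interpolation=cv2.INTER_CUBIC))
E
```

```text
17.65 [0.6454 0.0607 0.3681] yaw 1.7995 j6 1.893 F [-0.1   0.46 -0.55] M [-0.025 -0.014  0.009] g 0.503
```

View pics/m5.png

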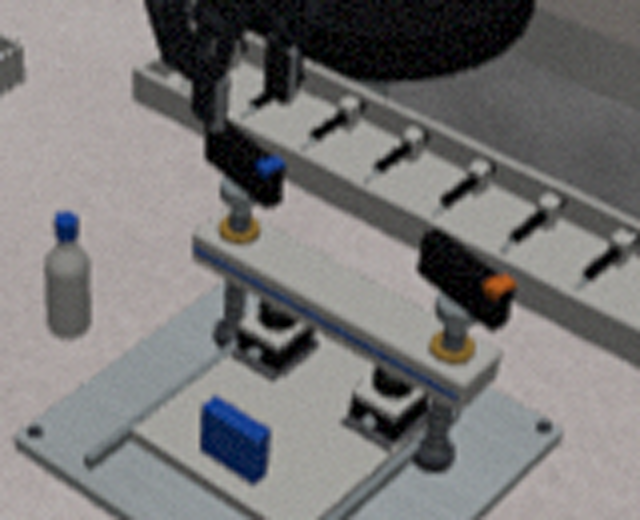

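Both knobs lie parallel at about 1.8 rad, the bar is level and the scene is undisturbed. Now the left knob in small sampled steps.

Call:
drive_tool:
  moves: [0,0,0.0305,0,0,0,0.5,0,0,0.014,0,0,0,0.5,0,0,0,0,0,0,0.0,0,0,0,0,0,0,0,0,0,0,0,0,0,0,0,0,0,0,0,0,0]

```text
time: 18.2
eef_pos: [0.6456, 0.0609, 0.3244]
tool_rot: [0.783, 0.622, 0.0, 0.001]
wrist_force: [1.6, -5.5, -3.5]
gripper_width: 0.146
```

Call:
drive_tool:
  moves: [0,0,0,0,0,2,0,0,0,0,0,0,2,0,0,0,0,0,0,2,0]

```text
time: 18.45
eef_pos: [0.6457, 0.061, 0.3245]
tool_rot: [0.815, 0.58, 0.0, 0.001]
wrist_force: [2.7, -6.8, -4.9]
gripper_width: 0.146
```

```bash
python3 st.py
```

```text
18.45 [0.6457 0.061  0.3245] yaw 1.905 j6 1.999 F [ 2.75 -6.83 -4.9 ] M [-1.299 -0.284  0.495] g 0.146
```

Call:
drive_tool:
  moves: [0,0,0,0,0,2,0,0,0,0,0,0,2,0]

```text
time: 18.62
eef_pos: [0.6458, 0.0609, 0.3245]
tool_rot: [0.835, 0.551, 0.0, 0.001]
wrist_force: [2.9, -7.0, -4.4]
gripper_width: 0.146
```

```bash
python3 st.py
```

```text
18.6167 [0.6458 0.0609 0.3245] yaw 1.9749 j6 2.069 F [ 2.93 -7.04 -4.43] M [-1.322 -0.43   0.49 ] g 0.146
```

Call:
drive_tool:
  moves: [0,0,0,0,0,2,0,0,0,0,0,0,2,0]

```text
time: 18.78
eef_pos: [0.6458, 0.0609, 0.3245]
tool_rot: [0.853, 0.521, 0.0, 0.001]
wrist_force: [3.7, -6.8, -5.0]
gripper_width: 0.15
```

```bash
python3 st.py
```

```text
18.7833 [0.6458 0.0609 0.3245] yaw 2.0447 j6 2.139 F [ 3.72 -6.76 -5.02] M [-1.379 -0.607  0.547] g 0.15
```

Call:
drive_tool:
  moves: [0,0,0,0,0,2,0,0,0,0,0,0,2,0]

```text
time: 18.95
eef_pos: [0.6459, 0.0609, 0.3245]
tool_rot: [0.871, 0.491, 0.0, 0.001]
wrist_force: [4.6, -7.1, -5.6]
gripper_width: 0.146
```

```bash
python3 st.py
```

```text
18.95 [0.6459 0.0609 0.3245] yaw 2.1145 j6 2.209 F [ 4.56 -7.06 -5.59] M [-1.398 -0.705  0.536] g 0.146
```

Call:
drive_tool:
  moves: [0,0,0,0,0,2,0,0,0,0,0,0,2,0]

```text
time: 19.12
eef_pos: [0.6459, 0.0609, 0.3245]
tool_rot: [0.888, 0.461, 0.001, 0.001]
wrist_force: [5.0, -8.2, -5.6]
gripper_width: 0.146
```

```bash
python3 st.py
```

```text
19.1167 [0.6459 0.0609 0.3245] yaw 2.1844 j6 2.279 F [ 4.96 -8.23 -5.59] M [-1.4   -0.779  0.581] g 0.146
```

Call:
drive_tool:
  moves: [0,0,0,0,0,-2,0,0,0,0,0,0,-1,0]

```text
time: 19.28
eef_pos: [0.6459, 0.0609, 0.3245]
tool_rot: [0.875, 0.485, 0.001, 0.001]
wrist_force: [3.7, -6.8, -5.3]
gripper_width: 0.15
```

```bash
python3 st.py
```

```text
19.2833 [0.6459 0.0609 0.3245] yaw 2.1293 j6 2.224 F [ 3.73 -6.82 -5.25] M [-1.329 -0.627 -0.164] g 0.15
```

Call:
drive_tool:
  moves: [0,0,0,0,0,-1.5,0]

```text
time: 19.37
eef_pos: [0.6459, 0.0609, 0.3245]
tool_rot: [0.868, 0.496, 0.0, 0.001]
wrist_force: [3.8, -7.0, -5.5]
gripper_width: 0.147
```

```bash
python3 st.py
```

```text
19.3667 [0.6459 0.0609 0.3245] yaw 2.104 j6 2.198 F [ 3.78 -6.96 -5.47] M [-1.251 -0.586 -0.144] g 0.147
```

Call:
drive_tool:
  moves: [0,0,0,0,0,-1.5,0]

```text
time: 19.45
eef_pos: [0.6458, 0.0609, 0.3245]
tool_rot: [0.862, 0.507, 0.0, 0.001]
wrist_force: [3.8, -6.7, -5.0]
gripper_width: 0.142
```

```bash
python3 st.py
```

```text
19.45 [0.6458 0.0609 0.3245] yaw 2.0773 j6 2.172 F [ 3.85 -6.75 -4.99] M [-1.296 -0.555 -0.154] g 0.142
```

Call:
drive_tool:
  moves: [0,0,0,0,0,-1.5,0]

```text
time: 19.53
eef_pos: [0.6458, 0.0609, 0.3245]
tool_rot: [0.855, 0.519, 0.0, 0.001]
wrist_force: [4.0, -6.9, -4.7]
gripper_width: 0.146
```

```bash
python3 st.py
```

```text
19.5333 [0.6458 0.0609 0.3245] yaw 2.0511 j6 2.145 F [ 4.03 -6.85 -4.67] M [-1.306 -0.525 -0.18 ] g 0.146
```

Call:
drive_tool:
  moves: [0,0,0,0,0,-1.5,0]

```text
time: 19.62
eef_pos: [0.6458, 0.0609, 0.3244]
tool_rot: [0.848, 0.53, 0.0, 0.001]
wrist_force: [3.2, -6.8, -6.3]
gripper_width: 0.147
```

```bash
python3 st.py
```

```text
19.6167 [0.6458 0.0609 0.3244] yaw 2.0249 j6 2.119 F [ 3.21 -6.82 -6.3 ] M [-1.308 -0.497 -0.2  ] g 0.147
```

Call:
drive_tool:
  moves: [0,0,0,0,0,-1.5,0]

```text
time: 19.7
eef_pos: [0.6458, 0.0609, 0.3245]
tool_rot: [0.841, 0.541, 0.0, 0.001]
wrist_force: [3.1, -7.1, -4.9]
gripper_width: 0.145
```

```bash
python3 st.py
```

```text
19.7 [0.6458 0.0609 0.3245] yaw 1.9987 j6 2.093 F [ 3.07 -7.07 -4.95] M [-1.287 -0.432 -0.167] g 0.145
```

Call:
drive_tool:
  moves: [0,0,0,0,0,2,0,0,0,0,0,0,2,0,0,0,0,0,0,1,0,0,0,0,0,0,0,0]

```text
time: 20.03
eef_pos: [0.6459, 0.0609, 0.3245]
tool_rot: [0.864, 0.503, 0.0, 0.001]
wrist_force: [4.5, -7.2, -5.9]
gripper_width: 0.143
```

```bash
python3 st.py
```

```text
20.0333 [0.6459 0.0609 0.3245] yaw 2.088 j6 2.182 F [ 4.49 -7.16 -5.92] M [-1.391 -0.607  0.359] g 0.143
```

Call:
drive_tool:
  moves: [0,0,0,0,0,0,0.4,0,0,0,0,0,0,0.4,0,0,0,0,0,0,0.4,0,0,-0.025,0,0,0,0.5,0,0,-0.02,0,0,0,0.5,0,0,0,0,0,-7,0.5,0,0,0,0,0,-7,0.5,0,0,0,0,0,-2.5,0.5]

```text
time: 20.7
eef_pos: [0.6455, 0.0618, 0.3695]
tool_rot: [0.78, 0.625, 0.001, 0.0]
wrist_force: [0.7, 0.5, -0.1]
gripper_width: 0.5
```

Call:
drive_tool:
  moves: [-0.039,0.009,0,0,0,0,0.5,-0.039,0.009,0,0,0,0,0.5,-0.039,0.009,0,0,0,0,0.5,-0.039,0.009,0,0,0,0,0.5,0,0,0,0,0,0,0.5,0,0,0,0,0,0,0.5,0,0,0,0,0,0,0.5]

```text
time: 21.28
eef_pos: [0.6453, -0.0984, 0.3689]
tool_rot: [0.783, 0.622, 0.0, -0.0]
wrist_force: [0.3, 0.4, 0.3]
gripper_width: 0.503
```

```bash
python3 st.py
```

```text
21.2833 [ 0.6453 -0.0984  0.3689] yaw 1.7987 j6 1.647 F [0.26 0.44 0.29] M [-0.066  0.036 -0.057] g 0.503
```

Call:
drive_tool:
  moves: [0,0,0.031,0,0,0,0.5,0,0,0.014,0,0,0,0.5,0,0,0,0,0,0,0.0,0,0,0,0,0,0,0,0,0,0,0,0,0,0,0,0,0,0,0,0,0]

```text
time: 21.78
eef_pos: [0.6462, -0.0977, 0.3245]
tool_rot: [0.782, 0.623, 0.001, 0.001]
wrist_force: [10.2, -0.2, -13.0]
gripper_width: 0.148
```

Call:
drive_tool:
  moves: [0,0,0,0,0,2,0,0,0,0,0,0,1.5,0]

```text
time: 21.95
eef_pos: [0.6463, -0.0977, 0.3245]
tool_rot: [0.801, 0.598, 0.001, 0.001]
wrist_force: [12.7, 0.4, -13.6]
gripper_width: 0.144
```

```bash
python3 st.py
```

```text
21.95 [ 0.6463 -0.0977  0.3245] yaw 1.8594 j6 1.709 F [ 12.69   0.4  -13.56] M [ 0.238 -1.855  0.515] g 0.144
```

Call:
drive_tool:
  moves: [0,0,0,0,0,1.5,0]

```text
time: 22.03
eef_pos: [0.6464, -0.0977, 0.3245]
tool_rot: [0.809, 0.588, 0.001, 0.001]
wrist_force: [12.1, -0.5, -14.8]
gripper_width: 0.147
```

```bash
python3 st.py
```

```text
22.0333 [ 0.6464 -0.0977  0.3245] yaw 1.8853 j6 1.735 F [ 12.06  -0.51 -14.85] M [ 0.179 -1.99   0.549] g 0.147
```

Call:
drive_tool:
  moves: [0,0,0,0,0,1.5,0]

```text
time: 22.12
eef_pos: [0.6464, -0.0977, 0.3245]
tool_rot: [0.817, 0.577, 0.001, 0.001]
wrist_force: [12.6, 0.4, -14.8]
gripper_width: 0.145
```

```bash
python3 st.py
```

```text
22.1167 [ 0.6464 -0.0977  0.3245] yaw 1.9115 j6 1.761 F [ 12.57   0.35 -14.81] M [ 0.193 -2.11   0.586] g 0.145
```

Call:
drive_tool:
  moves: [0,0,0,0,0,1.5,0]

```text
time: 22.2
eef_pos: [0.6465, -0.0978, 0.3245]
tool_rot: [0.824, 0.566, 0.001, 0.001]
wrist_force: [12.6, 0.3, -14.2]
gripper_width: 0.145
```

```bash
python3 st.py
```

```text
22.2 [ 0.6465 -0.0978  0.3245] yaw 1.9376 j6 1.787 F [ 12.64   0.29 -14.22] M [ 0.18  -2.225  0.62 ] g 0.145
```

Call:
drive_tool:
  moves: [0,0,0,0,0,1.5,0]

```text
time: 22.28
eef_pos: [0.6465, -0.0978, 0.3245]
tool_rot: [0.832, 0.555, 0.001, 0.001]
wrist_force: [13.4, -0.5, -15.4]
gripper_width: 0.144
```

```bash
python3 st.py
```

```text
22.2833 [ 0.6465 -0.0978  0.3245] yaw 1.9638 j6 1.814 F [ 13.4   -0.53 -15.39] M [ 0.114 -2.368  0.643] g 0.144
```

Call:
drive_tool:
  moves: [0,0,0,0,0,-1.5,0,0,0,0,0,0,-1,0]

```text
time: 22.45
eef_pos: [0.6465, -0.0978, 0.3245]
tool_rot: [0.819, 0.574, 0.001, 0.001]
wrist_force: [12.6, 0.3, -15.0]
gripper_width: 0.144
```

```bash
python3 st.py
```

```text
22.45 [ 0.6465 -0.0978  0.3245] yaw 1.9184 j6 1.768 F [ 12.64   0.28 -15.  ] M [ 0.277 -1.988 -0.11 ] g 0.144
```

Call:
drive_tool:
  moves: [0,0,0,0,0,-1,0]

```text
time: 22.53
eef_pos: [0.6464, -0.0978, 0.3245]
tool_rot: [0.814, 0.581, 0.001, 0.001]
wrist_force: [11.7, 0.1, -14.9]
gripper_width: 0.142
```

```bash
python3 st.py
```

```text
22.5333 [ 0.6464 -0.0978  0.3245] yaw 1.9011 j6 1.751 F [ 11.69   0.08 -14.93] M [ 0.275 -1.884 -0.12 ] g 0.142
```

Call:
drive_tool:
  moves: [0,0,0,0,0,-1,0]

```text
time: 22.62
eef_pos: [0.6464, -0.0978, 0.3245]
tool_rot: [0.809, 0.588, 0.001, 0.001]
wrist_force: [12.1, -0.5, -13.5]
gripper_width: 0.145
```

```bash
python3 st.py
```

```text
22.6167 [ 0.6464 -0.0978  0.3245] yaw 1.8837 j6 1.733 F [ 12.11  -0.48 -13.55] M [ 0.295 -1.858 -0.132] g 0.145
```

Call:
drive_tool:
  moves: [0,0,0,0,0,-1,0]

```text
time: 22.7
eef_pos: [0.6464, -0.0977, 0.3245]
tool_rot: [0.803, 0.595, 0.001, 0.001]
wrist_force: [12.0, 1.2, -14.0]
gripper_width: 0.146
```

```bash
python3 st.py
```

```text
22.7 [ 0.6464 -0.0977  0.3245] yaw 1.8663 j6 1.716 F [ 12.02   1.18 -14.01] M [ 0.256 -1.705 -0.123] g 0.146
```

Call:
drive_tool:
  moves: [0,0,0,0,0,-1,0]

```text
time: 22.78
eef_pos: [0.6463, -0.0977, 0.3245]
tool_rot: [0.798, 0.602, 0.001, 0.001]
wrist_force: [10.7, 2.2, -13.4]
gripper_width: 0.142
```

```bash
python3 st.py
```

```text
22.7833 [ 0.6463 -0.0977  0.3245] yaw 1.8488 j6 1.699 F [ 10.7    2.19 -13.4 ] M [ 0.321 -1.681 -0.154] g 0.142
```

The two sweeps put both feet near 50 N at the current angles (left 2.09, right 1.85). I'll release, retreat and look.

Call:
drive_tool:
  moves: [0,0,0,0,0,0,0.4,0,0,0,0,0,0,0.4,0,0,0,0,0,0,0.5,0,0,-0.025,0,0,0,0.5,0,0,-0.035,0,0,0,0.5,-0.009,-0.032,-0.01,0,0,0,0.5,-0.009,-0.032,-0.01,0,0,0,0.5,-0.009,-0.032,-0.01,0,0,0,0.5]

```text
time: 23.45
eef_pos: [0.5447, -0.0977, 0.4147]
tool_rot: [0.799, 0.602, 0.001, 0.001]
wrist_force: [0.3, -0.9, 0.2]
gripper_width: 0.506
```

Call:
drive_tool:
  moves: [-0.009,-0.032,-0.01,0,0,0,0.5,-0.009,-0.032,-0.01,0,0,0,0.5,0,0,0,0,0,0,0.5,0,0,0,0,0,0,0.5,0,0,0,0,0,0,0.5,0,0,0,0,0,0,0.5]

```text
time: 23.95
eef_pos: [0.4798, -0.0975, 0.4333]
tool_rot: [0.799, 0.602, -0.0, -0.0]
wrist_force: [0.1, -0.0, -0.3]
gripper_width: 0.503
```

```bash
python3 st.py;  python3 - <<'E'
from workcell import optics
import cv2
b=optics.snapshot("side")["frame"][110:240,290:450,::-1]
cv2.imwrite("pics/m6.png",cv2.resize(b,None,fx=4,fy=4,interpolation=cv2.INTER_CUBIC))
E
```

```text
23.95 [ 0.4798 -0.0975  0.4333] yaw 1.8505 j6 1.65 F [ 0.09 -0.04 -0.34] M [-0.049  0.019  0.016] g 0.503
```

View pics/m6.png

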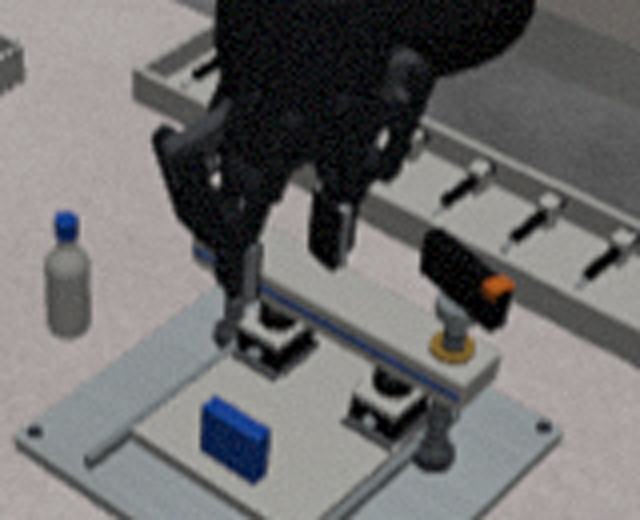

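The press is clamped, with the pallet block still at crop (235,440), the feet on both housings, and the gripper clear in the air. Handing in.

```bash
python3 -c "
from workcell import workorder; print(workorder.hand_in())"
```

```text
the job is handed in; nothing more can be done
None
```

The press is clamped with the pallet home and both feet at an estimated 50 N each. I handed the job in at about 24 s of the 72 s allowed. No verdict was reported.

**Pallet:** I pushed it about 55 mm by its blue block until the wrist force rose to 29 N at the back stop. The pictures show it home with both housings in their nests.

**Knobs:** I turned them alternately: left 0.80, right 1.29, left 1.80, right 2.04 and back to 1.80, left 2.09, right 1.85 rad. Neither was ever more than 0.8 rad ahead. The final difference of 0.24 rad is deliberate, because the feet reach down unequally. By calculation the bar leans about 0.006 rad.

**Foot forces:** These come from knob torque sampled while turning both forwards and back, which cancels the friction of about 0.35 N m. There is no direct force reading. The two sweeps on the right knob disagreed by about 7 N on where that foot touches, so I set it to the average. I expect both feet to be within about 10 N of 50 N, inside the 33 to 70 N band.

**Last checks:** At hand-in the gripper was clear in the air with the wrist force near zero, and the bottle stood where it was. The last picture had the left knob hidden behind the gripper and the spare housing out of frame. I last saw the spare housing undisturbed before turning the knobs.

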